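# Hold the analyser's cuvette carriage out at the loading mark

## Robot

A 7-joint arm with a two-finger parallel gripper is mounted at the origin on the work surface. World frame = base frame: x ahead of the robot, y to its left, z up, the work surface at z = 0. Lengths are in m, angles in rad, forces in N, time in s.
With the tool pointing down it reaches from about 0.4 to 0.85 m from the base axis. Payload 4.4 kg.
Tool frame: the origin (TCP) lies between the finger pads; the fingertips stand 8 mm ahead of it and the grasp point (between the pads) lies 11 mm behind it; z points along the fingers, y is the line along which they close (so a half turn about z gives the same grasp; the last joint's range is limited). The gripper opens to 94 mm and grips with 3 to 60 N. Pads are 16 mm wide; open, the fingers measure 119 mm over their backs; the gripper's body (75 mm by 177 mm) begins 78 mm behind the grasp point.
Start: joints at [1.045, 0.628, 0.038, 1.517, -0.027, 0.996, -0.02], TCP at [0.288, -0.582, 0.213] pointing down, gripper open.
Joint ranges: [-3.06, 3.06], [-0.37, 2.12], [-1.25, 1.32], [0.18, 2.47], [-1.1, 4.24], [0.23, 1.98], [-2.94, 2.94]. Speed limits (rad/s): [2.57, 2.57, 3.14, 3.14, 3.14, 3.14, 3.14].

## Interface

Orientations are given as a 3x3 rotation matrix whose columns are the frame's x, y, z axes.
In Python, from cell import ctrl, cams gives the robot as it stands. Calls block until the motion is done:
- ctrl.move_pose(position, orientation): joint-space move of the TCP to a pose.
- ctrl.line_to(position, orientation=None, velocity=0.15, stop_force=None): straight line of the TCP; orientation=None keeps the orientation; velocity is the mean speed in m/s. With stop_force (N) it stops when the force on the tool has changed by that much, and returns True; else False.
- ctrl.set_joints(angles): joint-space move.
- ctrl.move_gripper(opening, grip_force=None): finger opening in m; grip_force is the grip in N (None keeps the last); returns when the fingers have stopped.
- ctrl.dwell(seconds).
- ctrl.solve_ik(position, orientation): joint angles nearest the present ones, or None.
- ctrl.get_state(): the state.
- cams.camera(name): name is "scene" or "top"; returns a dict with "frame" (384x512x3 uint8, blue, green, red), "depth" (384x512 float32, m along the optical axis (not along the pixel's ray), 0 where there is no reading), "fx", "fy", "cx", "cy" (pixels), "k1" (the pictures are not rectified: a ray, as slopes to the right and down, at radius r is drawn at 1 + k1 r^2 times it, then the intrinsics apply), "position" and "orientation" of the camera in the world. Camera axes: x right, y down, z forward; pixel columns grow to the right and rows downward; lengths in m; the calibration is good to about 2 mm. A picture is of the moment at which its call begins.
A pose or a line that the arm cannot do raises ctrl.MotionError and nothing moves.
- ctrl.job_done(): hands the job in; it is judged then, once.
Trained networks look in a picture, given as the dict that the camera call returned (one of the last four; its "shot" number tells which), for a name from the list of things; names that differ only in an ending like _2 or _b are one class to them, and where a whole thing is asked for, a point or a joint stands for the part that bears it (a point fixed in the world has none). Each returns a list of dicts, best first, with "conf" (0 to 1); they miss things now and then, are a little off and sometimes report something else, mostly with a low value. They report only what shows in the picture. A call takes as long as a camera call.
- cams.look_for(target, picture): "position" ([column, row] as shares, 0 to 1, of the picture: columns of its width, rows of its height, amid what is visible of it).
- cams.cut_out(target, picture): "mask" (384x512 bool, what is visible of it) and "position" ([column, row] as shares, 0 to 1, of the picture: columns of its width, rows of its height, amid what is visible of it).
- cams.spot_point(target, picture): "position" ([column, row] as shares, 0 to 1, of the picture: columns of its width, rows of its height: a listed point, or the origin of a listed thing).
The state is a dict: "time_s": time; "joint_pos": joint angles; "joint_velocities": joint speeds; "joint_efforts": joint torques, N m; "ee_pos": TCP position; "tool_rot": TCP orientation; "ft_force": force on the tool from outside, world axes, zero at the start; "ft_torque": the same for the moment, N m; "opening": finger opening in m; "finger_force": force on a finger pad.
Only numpy, scipy, OpenCV 4.12 (cv2) and the standard library are available. Lean on these libraries where they do the work, as an engineer would, in place of code of your own. Each camera call takes 0.05 s, during which the arm holds its last target. There are 200 camera calls.

## Task

Zero the bench analyser by pushing its spring-loaded cuvette carriage fully home until you feel it seat, and keep it there for a moment; then draw the carriage out by its blue grip tab until its white pointer stands on the red marker of the scale, and keep it there so that a colleague can fill the cuvette. It springs back by itself, so finish while still holding the carriage with the fingers, steady at the marker. Leave the red marker, the vial on the analyser and the other things on the bench where they are.

Things in the scene. Friction and masses are not known exactly. Their poses are not given: they have to be found in the camera images.
- analyser: Fixed off-white analyser, 340 (x) x 420 (y) x 100 mm to its flat deck. Origin: centre of its underside, on the bench; +x to its back, +y to its left seen from the front (-x), z up; place and yaw (to 0.4 rad) vary. On the deck: carriage channel along x at y = 80 mm; flat keypad on the right and behind it, from x = 35 mm, a tilted screen (y = -195 to -25 mm) to 255 mm above the bench.
- head (a point): Middle of the top of the low white reading head at the back of the channel, into which the carriage runs: x = 80, y = 80 mm in the analyser's frame, 72 mm above the deck; the head is 130 (x) x 84 (y) mm, axes as the analyser's.
- carriage: Aluminium carriage that slides in the channel along the analyser's x, out toward -x; it cannot turn or lift. Origin: on the deck (100 mm above the bench) under the middle of the grip tab; axes as the analyser's. At rest it stands 12 to 24 mm out of home; total travel 115 mm. Spring 120 N/m, neutral 18 mm out of home, and 1 N friction: 3 N seats it, 5 to 11 N pulls it to the marker.
- home (a point): Where the carriage's origin is when it is fully home, seated on its rigid inner stop (force rises steeply there): x = -50, y = 80 mm in the analyser's frame, on the deck.
- grip (a point): Point to pinch on the carriage's grip tab, on its middle, 55 mm above the deck (155 mm above the bench). The tab is an upright blue plate with dark ribs, 30 (x) x 14 (y) mm, from 12 to 72 mm above the deck; nothing within 60 mm to either side of it is higher than 12 mm. Pinch it from above, fingers closing along y.
- cuvette (a point): Top of the clear cuvette in its black holder on the carriage, 75 mm behind the tab's middle (+x), 53 mm above the deck.
- pointer (a point): Tip of the carriage's thin white pointer (3 mm wide in x), which points to the analyser's +y from the tab's middle: same x as the carriage's origin, 49.5 mm to +y, 7 mm above the deck.
- mark: Red marker across the black scale strip beside the channel, 10 (x) x 30 (y) x 6 mm high. Origin: its middle, on the deck, at y = 146 mm in the analyser's frame; axes as the analyser's. It is set elsewhere each time, where the pointer comes when the carriage is 55 to 95 mm out of home. Stiff, but a knock can push it along.
- vial: Loose small jar with a red cap, 28 mm across, 60 mm tall, standing on the deck near its right front corner, right of the keypad. Origin: centre of its underside.
- reagent: Loose reagent bottle with a blue cap, 60 mm across, 130 mm tall, standing on the bench to the left. Origin: centre of its underside.
- tube_rack: Loose black rack, 90 x 170 x 45 mm, of red and yellow capped tubes (tops at 96 mm), on the bench to the right. Origin: centre of its underside.

How it is judged:
By the outcome, as a careful person would: the job done as asked, in the order asked, and still so for the second after the job is handed in, while the arm keeps its last pose, push and grip.
It also fails if it takes over 32 s, if anything falls off the work surface, if the arm or the gripper's body presses on something with over 40 N, if the wrist force passes 120 N, or if a joint passes its speed limit or range.

## Working session

There is one attempt and no reset: what is moved stays moved. The work goes in short steps, each a Python script; the robot and the scene stay as the last script left them, time stands still between calls to the robot, and variables do not carry over. Pictures are saved under pics/ and viewed, at most 10 in all, crops included, and the job is handed in when it is done.

```bash
mkdir -p pics
cat > h.py <<'E'
import numpy as np, cv2
from cell import ctrl, cams
def ray(c,px):
    K=np.array([[c['fx'],0,c['cx']],[0,c['fy'],c['cy']],[0,0,1]])
    p=np.array(px,float).reshape(-1,1,2)
    u=cv2.undistortPoints(p,K,np.array([c['k1'],0,0,0.]))[:,0]
    return np.c_[u,np.ones(len(u))]
def world(c,px,z=None,depth=None):
    r=ray(c,px)@np.array(c['orientation']).T; o=np.array(c['position'])
    if z is not None: return o+r*((z-o[2])/r[:,2])[:,None]
    return o+r*np.asarray(depth).reshape(-1,1)
def cloud(c,mask):
    m=mask&(c['depth']>0); v,u=np.nonzero(m)
    return world(c,np.c_[u,v],depth=c['depth'][v,u])
def px(c,pos): return np.array(pos)*[512,384]-0.5
E
python3 - <<'E'
from h import *
ims=[]
for n in ["scene","top"]:
    c=cams.camera(n); ims.append(c['frame']); cv2.imwrite(f'pics/{n}0.png',c['frame'])
    print(n,np.round(c['position'],3),np.round(c['orientation'],2).tolist(),c['k1'],c['fx'])
    for t,z in dict(analyser=0,head=.172,carriage=.1,home=.1,grip=.155,cuvette=.153,pointer=.107,mark=.1,vial=.1).items():
        for d in cams.spot_point(t,c)[:2]:
            q=px(c,d['position']); print(t,round(d['conf'],2),q.round(1),world(c,q,z=z)[0].round(4))
print(ctrl.get_state())
E
```

```text
scene [ 0.916 -0.595  0.927] [[0.83, 0.45, -0.34], [0.56, -0.65, 0.51], [0.0, -0.61, -0.79]] -0.009559185095177086 370.7330231155727
analyser 0.92 [293.9 218. ] [ 0.6637 -0.0168  0.    ]
head 0.94 [343.2 189.3] [0.7708 0.0251 0.172 ]
head 0.73 [284.7 116.3] [0.4965 0.1827 0.172 ]
carriage 0.78 [298.5 169.8] [0.6148 0.0764 0.1   ]
home 0.81 [303.9 173.3] [0.6348 0.0735 0.1   ]
home 0.7 [304.3 161.4] [0.6123 0.1154 0.1   ]
grip 0.69 [306.2 157.9] [0.6303 0.0829 0.155 ]
cuvette 0.97 [321.8 174.5] [0.6956 0.0546 0.153 ]
pointer 0.61 [313.8 163. ] [0.6416 0.1198 0.107 ]
mark 0.42 [304.3 148. ] [0.5844 0.1646 0.1   ]
vial 0.57 [210.5 199.8] [ 0.4684 -0.1573  0.1   ]
top [ 0.367 -0.069  1.445] [[-0.03, -0.99, 0.15], [-1.0, 0.02, -0.01], [0.0, -0.15, -0.99]] 0.0041214360465817775 477.09296439378664
analyser 0.59 [238.2 168.1] [ 0.6758 -0.0186  0.    ]
carriage 0.57 [205.8 178.5] [0.6263 0.0714 0.1   ]
home 0.79 [204.  176.7] [0.6316 0.0765 0.1   ]
grip 0.66 [203.3 173.5] [0.6299 0.0725 0.155 ]
cuvette 0.96 [213.3 149.8] [0.6967 0.0443 0.153 ]
pointer 0.77 [189.2 172.9] [0.6423 0.1179 0.107 ]
[... 337 characters left out ...]
nt_velocities': array([ 0.00212553,  0.00214757, -0.00077556,  0.0020484 , -0.00122465,
       -0.00062266,  0.00040034]), 'joint_efforts': array([-3.77341371e-05, -5.49608910e+01,  1.14291430e+00, -1.86949611e+01,
       -5.24565310e-02,  1.55314413e-02,  3.21855362e-05]), 'ee_pos': array([ 0.28846514, -0.58250263,  0.21347205]), 'tool_rot': array([[ 8.96166637e-01,  4.43717655e-01,  3.08078542e-05],
       [ 4.43717654e-01, -8.96166638e-01,  2.22652852e-05],
       [ 3.74884713e-05, -6.28341695e-06, -9.99999999e-01]]), 'ft_force': array([-0.08700822, -0.07421435, -0.02151653]), 'ft_torque': array([ 0.04552907,  0.00012654, -0.00562584]), 'finger_force': 0.0, 'opening': 0.09415937791159602}
```

```bash
python3 -c "
import cv2
a=cv2.imread('pics/scene0.png')[80:280,180:430];b=cv2.imread('pics/top0.png')[100:250,140:340]
cv2.imwrite('pics/a.png',cv2.resize(a,(750,600),interpolation=cv2.INTER_CUBIC));cv2.imwrite('pics/b.png',cv2.resize(b,(800,600),interpolation=cv2.INTER_CUBIC))"
```

```text
(no output)
```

View pics/a.png

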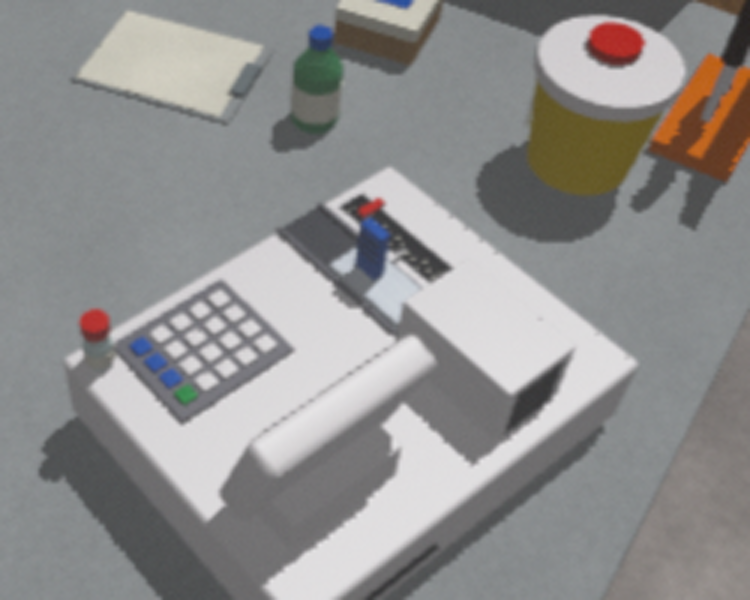

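View pics/b.png

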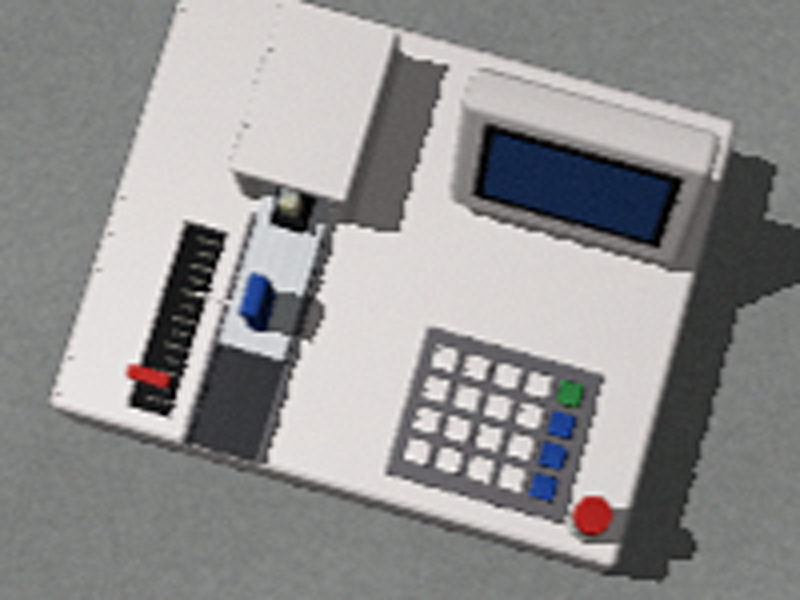

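```bash
cat > m.py <<'E'
from h import *
cs={n:cams.camera(n) for n in ["top","scene"]}
res={}
for n,c in cs.items():
    m=cams.cut_out('analyser',c)[0]['mask'] 
    P=cloud(c,m); D=P[abs(P[:,2]-.1)<.006]
    print(n,'deck z',np.median(D[:,2]),len(D))
    (ctr,sz,ang)=cv2.minAreaRect(D[:,:2].astype(np.float32)); print('rect',np.round(ctr,4),np.round(sz,4),ang)
    e=np.array([ang,ang+90,ang-90,ang+180]); yaw=np.radians(e[np.argmin(abs(e))]); print('yaw',yaw)
    ctr=np.array(ctr); R=np.array([[np.cos(yaw),-np.sin(yaw)],[np.sin(yaw),np.cos(yaw)]])
    loc=lambda p:(p[:,:2]-ctr)@R
    f=c['frame'].astype(int); b,g,r=f[...,0],f[...,1],f[...,2]
    v,u=np.mgrid[:384,:512]; W=world(c,np.c_[u.ravel(),v.ravel()],z=.106); L=loc(W).reshape(384,512,2)
    red=(r>120)&(g<90)&(b<90)&(abs(L[...,1]-.146)<.04)&(abs(L[...,0])<.18)
    vv,uu=np.nonzero(red); 
    print('mark px',uu.mean(),vv.mean(),len(uu),'local',L[red].mean(0).round(4),L[red].min(0).round(4),L[red].max(0).round(4))
    Q=cloud(c,red); print('  mark cloud',np.median(Q,axis=0).round(4))
    blue=(b>90)&(b>r*1.8)&(b>g*1.3)&(abs(L[...,1]-.08)<.07)&(L[...,0]<0.02)&(L[...,0]>-.17)
    Q=cloud(c,blue); T=Q[Q[:,2]>.163]; 
    print('tab n',len(Q),len(T),'top local',loc(T).mean(0).round(4),loc(T).min(0).round(4),loc(T).max(0).round(4),'z',Q[:,2].min().round(3),Q[:,2].max().round(3))
    for t,z in dict(pointer=.107,mark=.1,grip=.155,home=.1,head=.172,carriage=.1,cuvette=.153).items():
        for d in cams.spot_point(t,c)[:2]:
            w=world(c,px(c,d['position']),z=z); print(t,round(d['conf'],2),w[0,:2].round(4),'local',loc(w)[0].round(4))
    x0,x1=(165,245) if n=='top' else (285,345); y0,y1=(140,220) if n=='top' else (135,195)
    cv2.imwrite(f'pics/z_{n}.png',cv2.resize(c['frame'][y0:y1,x0:x1],(600,600),interpolation=cv2.INTER_CUBIC))
E
python3 m.py
```

```text
top deck z 0.1004271528787446 10615
rect [ 0.664  -0.0227] [0.4195 0.3402] 72.55357360839844
yaw -0.30449758324028087
mark px 176.8181818181818 193.63636363636363 33 local [-0.1296  0.1438] [-0.1344  0.1313] [-0.1246  0.1584]
  mark cloud [0.5828 0.1531 0.1057]
tab n 41 41 top local [-0.0643  0.0786] [-0.0778  0.0734] [-0.0506  0.0843] z 0.165 0.179
pointer 0.73 [0.6502 0.113 ] local [-0.0539  0.1254]
pointer 0.47 [0.5815 0.158 ] local [-0.1329  0.1477]
mark 0.41 [0.5903 0.1583] local [-0.1245  0.1506]
grip 0.92 [0.6301 0.0705] local [-0.0603  0.0788]
grip 0.27 [0.6151 0.0651] local [-0.073   0.0692]
home 0.89 [0.6384 0.077 ] local [-0.0543  0.0875]
head 0.85 [0.7582 0.0334] local [0.0731 0.0818]
head 0.46 [0.6213 0.0665] local [-0.0674  0.0723]
carriage 0.6 [0.6218 0.0676] local [-0.0673  0.0736]
cuvette 0.98 [0.695  0.0548] local [0.0063 0.0833]
scene deck z 0.1005991830108674 9242
rect [ 0.6677 -0.0225] [0.4221 0.3404] 72.54329681396484
yaw -0.3046769471396977
mark px 303.0 148.8695652173913 23 local [-0.1314  0.1433] [-0.1379  0.1322] [-0.1252  0.156 ]
  mark cloud [0.5851 0.1542 0.1069]
tab n 37 37 top local [-0.0637  0.078 ] [-0.0774  0.072 ] [-0.0492  0.0858] z 0.169 0.176
pointer 0.58 [0.6397 0.1181] local [-0.0689  0.1257]
mark 0.46 [0.5813 0.1593] local [-0.1369  0.1475]
grip 0.62 [0.6321 0.078 ] local [-0.0641  0.0852]
home 0.71 [0.6389 0.0711] local [-0.0555  0.0806]
home 0.67 [0.6834 0.093 ] local [-0.0197  0.1149]
head 0.93 [0.7649 0.0291] local [0.0773 0.0784]
head 0.42 [0.6373 0.0206] local [-0.0419  0.032 ]
carriage 0.61 [0.6201 0.0743] local [-0.0744  0.078 ]
carriage 0.2 [0.6107 0.1317] local [-0.1006  0.13  ]
cuvette 0.97 [0.6929 0.0452] local [0.0037 0.0722]
```

```bash
cat > g.py <<'E'
from h import *
yaw=-.3046; ax=np.array([np.cos(yaw),np.sin(yaw),0]); ay=np.array([-np.sin(yaw),np.cos(yaw),0])
C=np.array([.6658,-.0226,0]); R=np.c_[ax,-ay,[0,0,-1]]
P=lambda x,y,z: C+ax*x+ay*y+[0,0,z]
def st(s=''):
    a=ctrl.get_state(); d=a['ee_pos']-C
    print(s,'t',round(a['time_s'],2),'loc',np.round([d@ax,d@ay,d[2]],4),'F',np.round([a['ft_force']@ax,a['ft_force']@ay,a['ft_force'][2]],2),'grip',round(a['finger_force'],1),round(a['opening'],4))
    return d@ax
E
python3 - <<'E'
from g import *
st()
ctrl.line_to(ctrl.get_state()['ee_pos']+[0,0,.13],velocity=.25)
ctrl.move_pose(P(-.064,.08,.30),R); st('above')
ctrl.line_to(P(-.064,.08,.146),velocity=.12,stop_force=8); st('down')
c=cams.camera('top'); cv2.imwrite('pics/top1.png',cv2.resize(c['frame'][100:250,140:340],(800,600)))
E
```

```text
t 1.9 loc [-0.1921 -0.6473  0.2135] F [-0.37 -0.21  0.47] grip 0.0 0.0943
above t 5.18 loc [-0.0635  0.0789  0.3   ] F [ 0.57 -0.21 -0.02] grip 0.0 0.0937
down t 6.62 loc [-0.0635  0.0803  0.1468] F [ 0.46  0.49 -0.05] grip 0.0 0.094
```

View pics/top1.png

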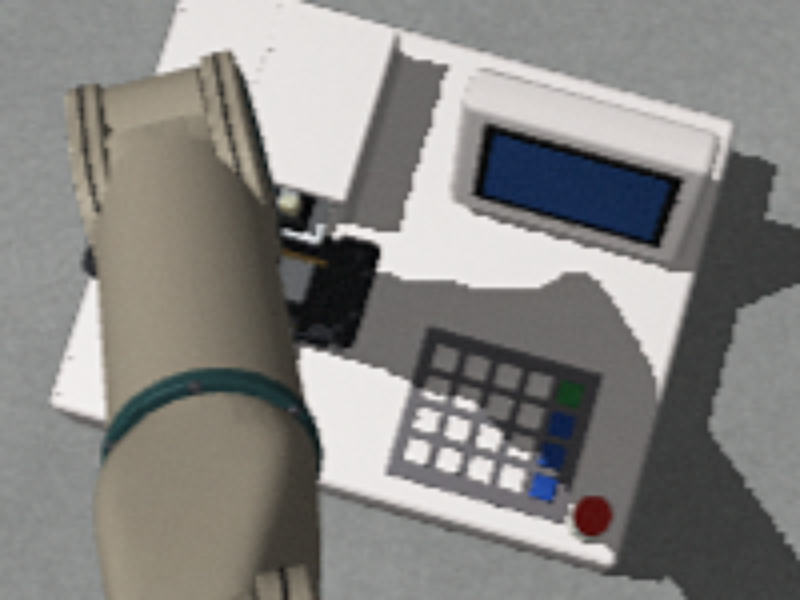

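The arm hides the tab, the marker and the pointer from the top camera. The cuvette at crop (292, 200) and the vial at (592, 515) still show and haven't moved. Next I grip and push home.

Run:
```python
from g import *
ctrl.line_to(P(-.0635,.08,.144),velocity=.1)
ctrl.move_gripper(0.0,30); x0=st('closed')
p=ctrl.get_state()['ee_pos']
print(ctrl.line_to(p+ax*.035,velocity=.025,stop_force=12)); st('pushed')
ctrl.dwell(.3); st('held')
```

```text
closed t 8.12 loc [-0.0635  0.0778  0.144 ] F [-0.46 -5.14  2.29] grip 30.0 0.0139
True
pushed t 8.91 loc [-0.0496  0.0778  0.1439] F [-1.52 -0.37  4.12] grip 30.0 0.0138
held t 9.21 loc [-0.0495  0.0778  0.1439] F [-1.33  0.19  5.05] grip 30.0 0.0137
```

Run:
```python
from g import *
p=ctrl.get_state()['ee_pos']
for i in range(1,5):
    s=ctrl.line_to(p+ax*.001*i,velocity=.01,stop_force=10); ctrl.dwell(.1); st(f'{i} {s}')
    a=ctrl.get_state()
    if s or a['ft_force']@ax<-9: break
ctrl.dwell(.6); st('held')
c=cams.camera('scene'); cv2.imwrite('pics/sc2.png',cv2.resize(c['frame'][100:220,240:400],(800,600)))
```

```text
1 False t 9.68 loc [-0.0495  0.0778  0.1439] F [-4.14 -2.08  5.07] grip 30.0 0.0137
2 False t 10.03 loc [-0.0494  0.0778  0.1439] F [-6.17 -2.41  7.02] grip 30.0 0.0135
3 False t 10.38 loc [-0.0494  0.0777  0.1438] F [-8.88 -1.48  8.25] grip 30.0 0.0142
4 False t 10.72 loc [-0.0493  0.0778  0.1438] F [-9.47 -2.52  9.92] grip 30.0 0.0138
held t 11.32 loc [-0.0493  0.0778  0.1438] F [-9.55 -2.14  9.92] grip 30.0 0.0137
```

View pics/sc2.png

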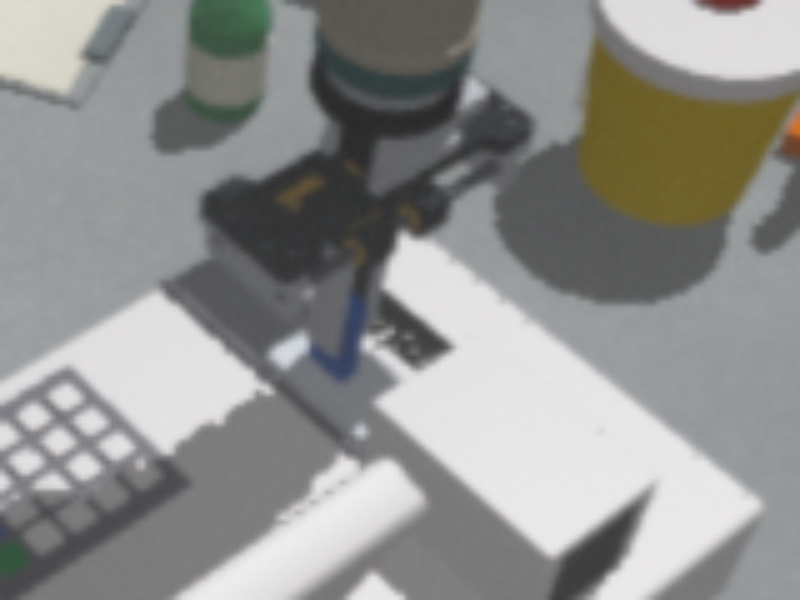

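Seated: the force rose about 8 N with only 0.2 mm of motion, and I held it there for more than a second. The scene picture shows the tab (340, 340) in the fingers. Now I draw it out, correcting with the measured TCP because the arm gives under load.

Run:
```python
from g import *
T=-.130
p=ctrl.get_state()['ee_pos']; x=(p-C)@ax
cmd=p+ax*(T-x); ctrl.line_to(cmd,velocity=.05); ctrl.dwell(.2); x=st('pulled')
for i in range(3):
    if abs(T-x)<.0004: break
    cmd=cmd+ax*(T-x); ctrl.line_to(cmd,velocity=.02); ctrl.dwell(.2); x=st('adj')
for n in ['scene','top']:
    c=cams.camera(n); cv2.imwrite(f'pics/{n}3.png',c['frame'])
    for t,z in dict(cuvette=.153,pointer=.107,mark=.1).items():
        for d in cams.spot_point(t,c)[:2]:
            w=world(c,px(c,d['position']),z=z)[0]-C; print(n,t,round(d['conf'],2),px(c,d['position']).round(1),np.round([w@ax,w@ay],4))
a=cv2.imread('pics/scene3.png')[110:200,250:370]; cv2.imwrite('pics/sc3.png',cv2.resize(a,(800,600),interpolation=cv2.INTER_CUBIC))
```

```text
pulled t 13.42 loc [-0.1282  0.0778  0.1439] F [ 7.51 -0.49 -3.34] grip 30.0 0.0134
adj t 13.87 loc [-0.1299  0.0778  0.1439] F [ 7.46 -0.71 -4.17] grip 30.0 0.0139
scene cuvette 0.68 [304.9 160.9] [-0.0605  0.0807]
scene pointer 0.59 [298.8 150.1] [-0.133   0.1295]
scene mark 0.59 [304.7 174.3] [-0.0541  0.0816]
scene mark 0.48 [303.7 147.3] [-0.1372  0.1547]
top cuvette 0.95 [207.3 171.8] [-0.0548  0.0709]
top cuvette 0.73 [196.4 194. ] [-0.1224  0.0816]
top pointer 0.29 [204.1 172.2] [-0.0507  0.0867]
top mark 0.59 [199.5 198.9] [-0.1274  0.0778]
top mark 0.36 [203.5 171.4] [-0.0479  0.0902]
```

View pics/sc3.png

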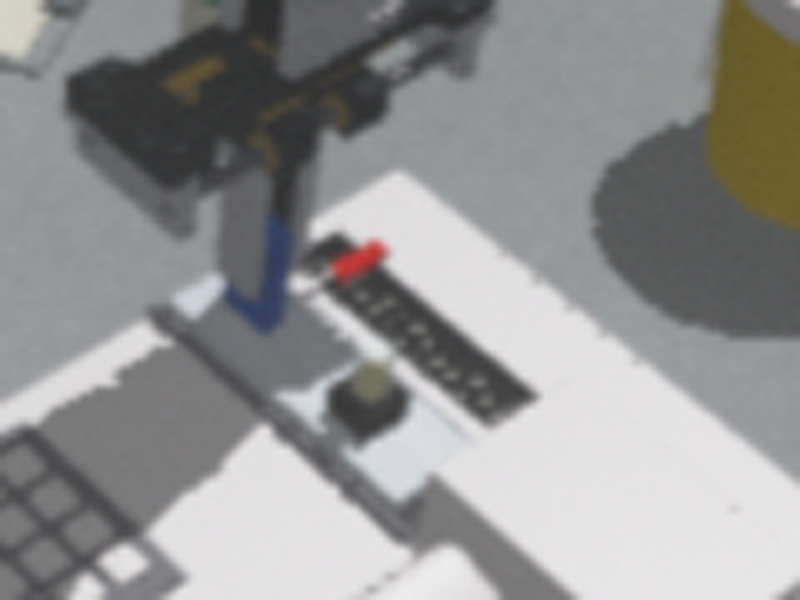

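Run:
```python
from h import *
a=cv2.imread('pics/scene3.png')[138:168,285:325]; cv2.imwrite('pics/sc4.png',cv2.resize(a,(800,600),interpolation=cv2.INTER_CUBIC))
```

```text
(no output)
```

View pics/sc4.png

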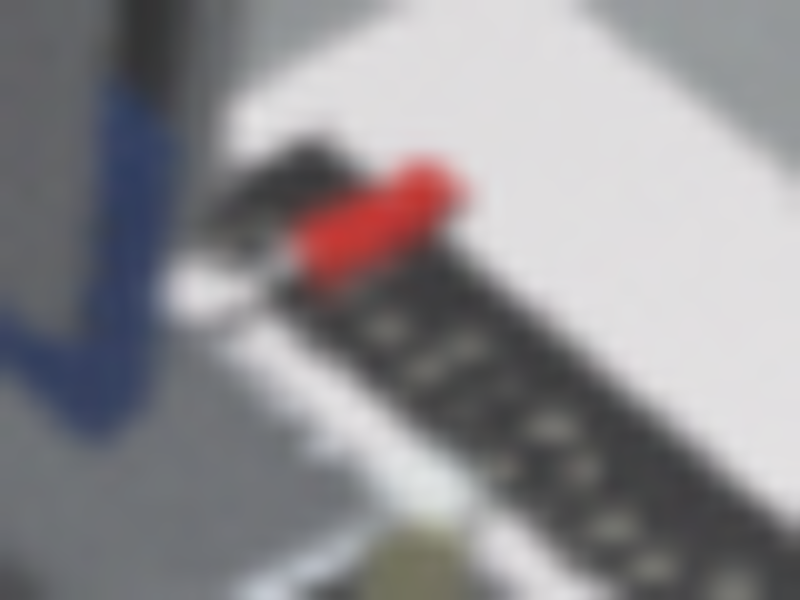

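Run:
```python
from g import *
c=cams.camera('scene'); f=c['frame'].astype(np.float32)
K=np.array([[c['fx'],0,c['cx']],[0,c['fy'],c['cy']],[0,0,1]]); Rc=np.array(c['orientation']).T; tc=-Rc@np.array(c['position'])
pr=lambda p: cv2.projectPoints(np.atleast_2d(p).astype(float),cv2.Rodrigues(Rc)[0],tc,K,np.array([c['k1'],0,0,0]))[0][:,0]
# soft redness of the marker
red=np.clip((f[...,2]-np.maximum(f[...,0],f[...,1]))/150,0,1); red[:135]=0; red[165:]=0; red[:,:290]=0; red[:,320:]=0
v,u=np.mgrid[:384,:512]; cen=np.array([(red*u).sum(),(red*v).sum()])/red.sum()
# model: silhouette centroid of the box as a function of its x,y
from scipy.optimize import fsolve
def model(q,S=16):
    pts=pr([P(q[0]+a,q[1]+b,.1+h) for a in(-.005,.005) for b in(-.015,.015) for h in(0,.006)])
    m=cv2.moments(cv2.convexHull(pts.astype(np.float32))); return np.array([m['m10'],m['m01']])/m['m00']
print('cen',cen,'area',red.sum()); q=fsolve(lambda q:model(q)-cen,[-.13,.146],epsfcn=1e-6); print('mark',q.round(4))
# pointer profile
xs=np.arange(-.148,-.110,.001)
for y in(.121,.124,.127,.129):
    s=pr([P(x,y,.107) for x in xs]).astype(np.float32)
    b=cv2.remap(f[...,1],s[:,0].copy(),s[:,1].copy(),cv2.INTER_CUBIC).ravel(); i=slice(8,30)
    print(y,'peak',xs[b.argmax()].round(4),b.astype(int).tolist())
st()
```

```text
cen [303.54029811 148.5965832 ] area 24.640001
mark [-0.1314  0.1484]
0.121 peak -0.132 [88, 91, 94, 98, 101, 103, 106, 111, 118, 124, 127, 128, 130, 137, 149, 160, 165, 162, 155, 144, 129, 112, 103, 100, 102, 100, 99, 98, 99, 100, 97, 95, 94, 96, 98, 101, 106, 111]
0.124 peak -0.132 [96, 94, 90, 86, 85, 87, 90, 92, 94, 95, 96, 98, 102, 110, 120, 131, 138, 136, 125, 111, 97, 85, 73, 66, 65, 67, 71, 72, 72, 70, 69, 67, 67, 66, 67, 68, 70, 73]
0.127 peak -0.132 [92, 87, 82, 77, 75, 75, 78, 83, 85, 85, 86, 90, 98, 110, 121, 130, 135, 135, 127, 110, 94, 79, 68, 64, 63, 65, 68, 71, 73, 72, 70, 68, 69, 72, 76, 79, 81, 82]
0.129 peak -0.132 [90, 85, 78, 73, 71, 72, 76, 80, 85, 90, 95, 99, 105, 112, 121, 127, 128, 123, 112, 98, 83, 71, 64, 63, 64, 68, 72, 75, 76, 75, 74, 74, 75, 79, 85, 92, 96, 97]
 t 14.32 loc [-0.1299  0.0778  0.1439] F [ 7.71 -0.66 -4.24] grip 30.0 0.0138<stdin>:13: RuntimeWarning: The iteration is not making good progress, as measured by the 
 improvement from the last ten iterations.
```

The pointer shows at about pixel (298.5, 150.5), right up against the marker at (303.5, 148.6). In the same picture they measure x = -131.7 mm and -131.4 mm, so the pointer is on the marker. The grip is steady, so I'm handing in.

Run:
```python
from g import *
ctrl.dwell(.5); st(); print(ctrl.job_done())
```

```text
t 14.82 loc [-0.1299  0.0777  0.1439] F [ 7.29 -0.5  -3.25] grip 30.0 0.014
the job is handed in; nothing more can be done
None
```

I seated the carriage fully home and held it there for over a second, then drew it about 80 mm out. It is still held in the fingers, with the pointer measured within about 0.5 mm of the red marker's middle, and I handed the job in at 14.8 s.

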